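# Crank the mould clamp shut

### The arm

A 6-joint arm with a two-finger parallel gripper is mounted at the origin on the work surface. World frame = base frame: x ahead of the robot, y to its left, z up, the work surface at z = 0. Lengths are in mm, angles in rad, forces in N, time in s.
With the tool pointing down it reaches from about 300 to 775 mm from the base axis. Payload 14.6 kg.
Tool frame: the origin (TCP) lies between the finger pads; the fingertips stand manip.tip_reach ahead of it and the grasp point (between the pads) lies 5 mm behind it (manip.tip_reach is the distance from the TCP to the fingertips, in mm); z points along the fingers, y is the line along which they close (so a half turn about z gives the same grasp; the last joint's range is limited). The gripper opens to 94 mm and grips with 3 to 60 N. Pads are 16 mm wide; open, the fingers measure 119 mm over their backs; the gripper's body (75 mm by 177 mm) begins 78 mm behind the grasp point.
Start: joints at [-1.282, 0.3, 1.521, -0, 1.321, -0.067], TCP at [191.58, -515.545, 219.446] pointing down, gripper open.
Joint ranges: [-3.03, 3.03], [-0.79, 2.21], [0.23, 2.52], [-1.04, 4.18], [0, 3.07], [-2.55, 2.55]. Speed limits (rad/s): [2.22, 2.22, 2.57, 3.14, 3.14, 3.14].

### API

Orientations are given as [roll, pitch, yaw] about the fixed x, y, z axes, in that order (R = Rz(yaw) Ry(pitch) Rx(roll)).
In Python, from cell import manip gives the robot as it stands. The module is installed in compiled form; this text tells all that it offers.
- The arm moves only by the shell command python3 -m creep 'ROWS' [FORCE]. ROWS is JSON, a list of rows, each a list of 3 entries, a list of its own where there are three numbers: the opening, from -1 (shut) to 1 (fully open), then the shift along the tool's x, y, z in cm, then the turn about the tool's z in units of 5 degrees (1.0 is 5 degrees). In form: [[grip, [tx, ty, tz], roll], ...]. A call has 1 to 12 rows; each row is the pose to reach, as a shift and turn from the pose commanded when the call began, along the tool's axes at that moment; what a row does not reach only later rows make up. A row lasts 1/10 s, in which the tool goes at most 50 mm and 8.59 degrees, less where a joint would pass 70% of its speed; a pose out of reach is approached as far as the arm can. A call with a gripper value outside its range is refused whole. The fingers move at their own pace and stop on an object; FORCE is the grip in N (left out, the last holds). Time passes only in rows, so rows that repeat a pose let the fingers close. It gives the time, the measured TCP pose, the force, the opening and the grip force at its end, in the units of the state.
- manip.read_state(): the state, without advancing time (a new reading comes with each control period).
- manip.camera(name): name is "scene" or "top" or "wrist"; returns the picture (384x512x3 uint8, red, green, blue); there is no depth.
- manip.camera_params(name): a dict with "fovy" (degrees; the focal length in pixels is half the picture's height over the tangent of half this angle, whatever the lens; pixels are square), "cx", "cy" (the principal point, pixels), "origin" and "attitude" of the camera in the world. Camera axes: x right, y down, z forward; pixel columns grow to the right and rows downward; lengths in mm; the calibration is good to about 2 mm. A picture is of the moment at which its call begins: read the wrist's pose just before it. camera_params takes no time and is no camera call; for the wrist camera it gives the pose at the moment of the call.
- manip.sign_off(): hands the job in; it is judged then, once.
The state is a dict: "clock": time; "joints": joint angles; "qd": joint speeds; "effort": joint torques, N m; "eef_pos": TCP position; "eef_rot": TCP orientation; "wrist_force": force on the tool from outside, world axes, zero at the start; "moment": the same for the moment, N m; "finger_gap": finger opening in mm; "finger_force": force on a finger pad.
Only numpy, scipy, OpenCV 4.12 (cv2) and the standard library are available. Lean on these libraries where they do the work, as an engineer would, in place of code of your own. Each camera call takes 0.05 s, during which the arm holds its last target. There are 200 camera calls.

### The job

Pick up the loose crank handle and fit it fully down onto the square shaft end of the mould clamp, turning it by feel to the angle at which it drops on. Then wind it clockwise (seen from above) until the jaw has pushed the two plaster mould halves together against the fixed jaw and its sprung pressure plate is pressed about halfway in; stop before the plate bottoms out. Leave the crank on the shaft and leave the other things on the bench where they are.

Things in the scene. Friction and masses are not known exactly. Their poses are not given: they have to be found in the camera images.
- clamp: Grey mould clamp fixed to the bench, 384 x 144 mm. Origin on the bench under the vertical shaft axis; x runs along its bed to the fixed jaw, z up. At the origin a gear housing 90 (x) x 100 (y), top at z = 100; bed top at z = 12 carries the mould; fixed jaw's face at x = 296, top at z = 90. All but the shaft and housing is below z = 90.
- shaft_tip (a point): Centre of the top of the upright square shaft end, 127 mm above the bench. Axes are the clamp's, NOT the square's: the square's angle is not reported and differs every time. From the top: tapered lead-in 9 mm high, 7 mm square at the tip growing to 16 mm; 15 mm of straight 16 mm square; then the collar.
- shaft_seat (a point): Centre of the top of the round collar (30 mm across, 3 mm thick) at the foot of the square, 103 mm above the bench: here the crank's underside rests. Clockwise turning (from above) drives the jaw forward 40 mm per turn. Dry friction of 0.45 Nm (6 N at the knob) resists it, so the shaft stays where it is left, also under the spring's load.
- crank: Loose steel crank, 0.32 kg, lying flat, knob up. Origin: centre of the hub's underside; z up, x from the hub along the arm to the knob. Hub: block 34 x 34 x 34 mm, sides along x and y (grip it across y), square hole 17.2 mm right through along z. Arm 22 wide, 12 thick, underside flush with the hub's, ends at x = 94.
- crank_hub (a point): Centre of the hub's top, 34 mm above its underside. Over the taper at a wrong angle the underside stops 5 to 10 mm below the shaft's tip, lower the nearer the angle (about 5.5 at 45 degrees off, 7.5 at 15, 9 at 5; up to 1 more when pressed); within about 5 degrees of the square (it repeats every 90 degrees) it slides on down to the collar, 24 mm below the tip.
- crank_knob (a point): Middle of the crank's round wooden knob: an upright sleeve 26 mm across and 50 high that spins freely on the arm, 75 mm from the hub's axis; this point is 39 mm above the crank's underside (sleeve from 14 to 64).
- jaw: Moving jaw with a sprung pressure plate before it. Origin at the clamp's origin when run fully back; it moves along the clamp's x. Front of the relaxed plate at x = 99 mm in this frame, 112 wide, z 15 to 85. The plate can be pressed back 12 mm to its stop, against a spring of 16 N at first, 40 N half way, 64 N at the stop.
- jaw_face (a point): Point on the jaw's origin, 50 mm up, moving with the jaw (not with the plate). The plate's spring adds 1.4 N at first touch, 3.4 N half way and 5.5 N at the stop to the force needed at the crank's knob; past the stop it rises steeply. The plaster is damaged above 80 N of jaw force.
- half_far: Loose plaster mould half, block 50 (x) x 110 (y) x 75 high, 0.5 kg, standing on the bed between two low guide strips, nearer the fixed jaw. Origin at the centre of its underside, x along the clamp's.
- half_near: The other, identical half, nearer the moving jaw; same size and origin. Each half is 50 mm thick, so that with the seam shut the origins are 50 mm apart.
- sponge: Bystander: sponge 85 x 60 x 30 mm beside the clamp, lying past the end of it where the crank does not lie. Origin at the centre of its underside.
- cup: Bystander: white ceramic cup, 74 across, 95 high. Origin at the centre of its underside.
- rib: Bystander: flat wooden rib (scraper), 110 x 45 x 8 mm. Origin at the centre of its underside.
- glaze_jar: Bystander: white plastic jar with lid, 72 across, 85 high. Origin at the centre of its underside.
- brush: Bystander: brush, 200 mm long, lying. Origin under its middle.
Mind the look-alikes: they are no part of the job. What is shaped like the half_near but purple is not meant.

How it is judged (in metres and radians):
On the way, in this order (a step that is already met when the one before it is completed fails the run):
1. the crank sits fully down on the square shaft end, on the collar (z of crank in the frame of clamp between 0.1 and 0.107 m and horizontal distance between crank and shaft_tip below 0.004 m and angle between crank's own z axis and vertical below 0.12 rad), for 0.2 s.
2. the jaw presses the mould halves together against the fixed jaw (contact force between jaw and half_near above 23 N and contact force between half_far and clamp above 18 N and x of half_near in the frame of half_far above -0.053 m), for 0.2 s.
At the end, for the whole second after the job is handed in: Crank at rest on the shaft's collar (hub underside within 4 mm of it, 4 mm of the axis, 7 degrees of tilt); mould halves touching (seam under 3 mm), pressed by the jaw with over 23 N (plate at least 2 mm in), the far half against the fixed jaw (all of step 1 and all of step 2 and linear speed of crank below 0.02 m/s).
It fails at once if the jaw is wound hard onto its spring's stop: the plaster is pressed with more than 80 N (contact force between jaw and half_near above 80 N).
It fails at once if the sponge, cup, rib, jar or brush is moved more than 40 mm from its place (distance of any of sponge, cup, rib, glaze_jar, brush from where it was at the start of the episode above 0.04 m).
It also fails if it takes over 72 s, if anything falls off the work surface, if the arm or the gripper's body presses on something with over 40 N, if the wrist force passes 120 N, or if a joint passes its speed limit or range.

## Working session

There is one attempt and no reset: what is moved stays moved. The work goes in short steps, Python scripts to look and compute and a shell command to move; the robot and the scene stay as the last step left them, time stands still between calls to the robot, and variables do not carry over. Pictures are saved under pics/ and viewed, at most 10 in all, crops included, and the job is handed in when it is done.

```bash
mkdir -p pics
python3 - <<'E'
from cell import manip
import cv2,numpy as np
s=manip.read_state();print(s,manip.tip_reach)
for n in("scene","top"):
    p=manip.camera_params(n);print(n,p)
    im=manip.camera(n)
    cv2.imwrite(f"pics/{n}0.png",cv2.resize(im[:,:,::-1],(800,600),interpolation=cv2.INTER_CUBIC))
E
```

```text
{'clock': 0.0, 'joints': array([-1.28160239e+00,  3.00494928e-01,  1.52163524e+00, -2.33868980e-06,
        1.32069415e+00, -6.66113989e-02]), 'qd': array([-0.000347  ,  0.00013182, -0.00032096, -0.00143597,  0.00049708,
       -0.00116767]), 'effort': array([ 1.71175066e-04, -5.31809986e+01, -3.52742887e+01,  7.08244415e-02,
        2.43518804e-02, -6.75940259e-05]), 'eef_pos': array([ 191.50430213, -515.29779929,  218.85034268]), 'eef_rot': array([-3.14036357e+00, -7.97218521e-05,  3.55805870e-01]), 'wrist_force': array([0.76656457, 0.15881129, 0.24587578]), 'moment': array([0.03943832, 0.00102727, 0.02535563]), 'finger_force': 0.0, 'finger_gap': 94.15711632944195} 14.0
scene {'fovy': 56.33814674182876, 'cx': 253.99052317583985, 'cy': 189.89854999640738, 'origin': array([1454.32874494, -344.21165739,  791.79365369]), 'attitude': array([-2.18393861e+00, -1.18154624e-03,  1.22169165e+00])}
top {'fovy': 45.340099747934794, 'cx': 255.12752722649927, 'cy': 198.37358342797097, 'origin': array([ 408.71634766,    3.41950894, 1655.37886682]), 'attitude': array([-3.06390266e+00,  2.35752546e-03, -1.54192627e+00])}
```

View pics/scene0.png

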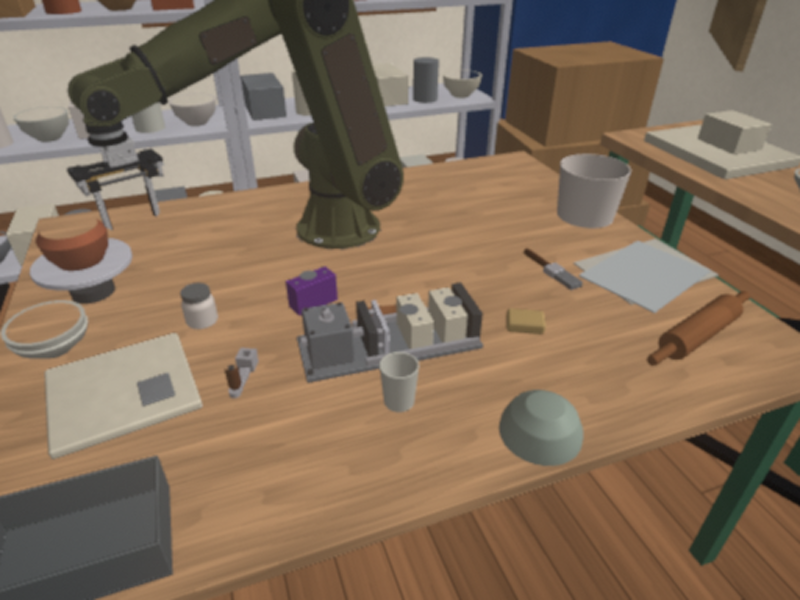

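View pics/top0.png

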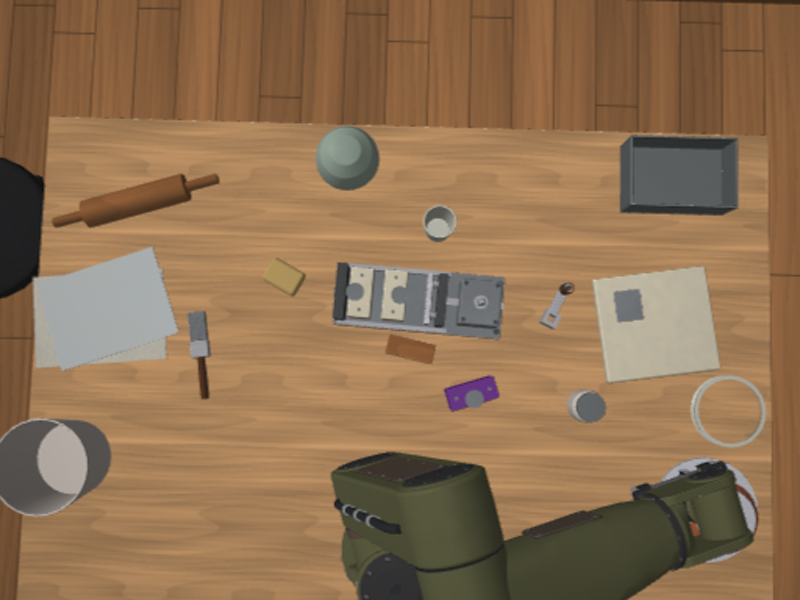

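The top view shows the crank hub at (551,320) and knob at (567,288). The clamp shaft is at (481,301), and the purple block at (471,393) is a decoy. In the scene view the crank hub is at (247,357), the knob at (233,377) and the shaft at (325,314).

```bash
cat > h.py <<'E'
from cell import manip
import cv2,numpy as np
from scipy.spatial.transform import Rotation as R
def par(n):
    p=manip.camera_params(n); p['f']=192/np.tan(np.radians(p['fovy'])/2); p['R']=R.from_euler('xyz',p['attitude']).as_matrix(); return p
def ray(p,u,v):
    d=p['R']@np.array([(u-p['cx'])/p['f'],(v-p['cy'])/p['f'],1]); return np.array(p['origin']),d/np.linalg.norm(d)
def at_z(p,u,v,z):
    o,d=ray(p,u,v); return o+d*(z-o[2])/d[2]
def tri(rays):
    A=0;b=0
    for o,d in rays:
        M=np.eye(3)-np.outer(d,d);A=A+M;b=b+M@o
    x=np.linalg.solve(A,b)
    return x,[float(np.linalg.norm((np.eye(3)-np.outer(d,d))@(x-o))) for o,d in rays]
def proj(p,X):
    c=p['R'].T@(np.array(X)-p['origin']); return p['cx']+p['f']*c[0]/c[2],p['cy']+p['f']*c[1]/c[2]
def crop(im,u0,v0,w,h,k): return cv2.resize(im[v0:v0+h,u0:u0+w,::-1],(w*k,h*k),interpolation=cv2.INTER_CUBIC)
E
python3 - <<'E'
from h import *
a=crop(manip.camera("top"),285,165,100,50,6)
b=crop(manip.camera("scene"),135,185,100,50,6)
cv2.imwrite("pics/c1.png",np.vstack([a,b]))
E
```

```text
(no output)
```

View pics/c1.png

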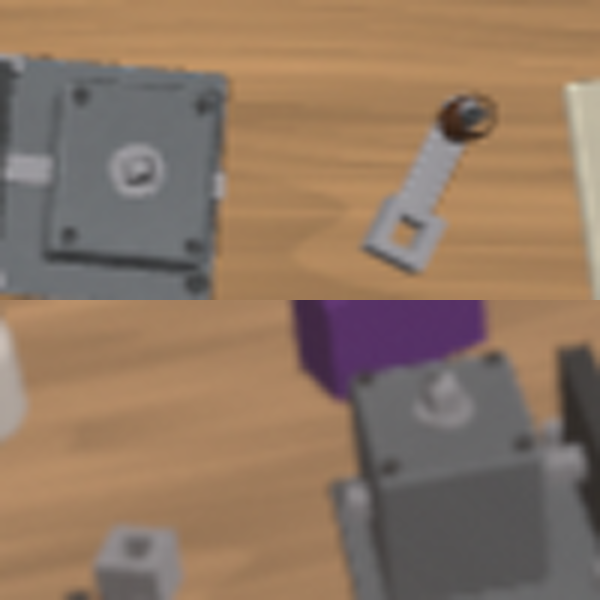

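The crop confirms it: the steel crank has hub centre (406,233) and knob (470,116) in the top half and hub top (139,545) in the bottom half. The shaft tip is at (140,171) and (442,376), and it is the only crank in view.

Run:
```python
from h import *
T=par("top");S=par("scene")
k=lambda x,y,u0,v0:((x+.5)/6-.5+u0,(y+.5)/6-.5+v0)
hub=tri([ray(T,*k(406,233,285,165)),ray(S,*k(139,245,135,185))])
tip=tri([ray(T,*k(140,171,285,165)),ray(S,*k(442,76,135,185))])
print(hub,tip)
h=at_z(T,*k(406,233,285,165),34);n=at_z(T,*k(470,116,285,165),64);t=at_z(T,*k(140,171,285,165),127)
print(h,n,t,np.linalg.norm((n-h)[:2]),np.degrees(np.arctan2(*(n-h)[1::-1])))
print('clamp jaw dir',at_z(T,*k(33,169,285,165),60)-at_z(T,*k(137,170,285,165),103))
p=manip.camera_params("wrist");s=manip.read_state();print(p,s['eef_pos'],s['eef_rot'])
```

```text
(array([ 526.47009973, -333.21853135,   35.87770712]), [0.9557519326790979, 0.9557519326790772]) (array([ 550.42953088, -166.55585512,  122.91924819]), [1.0066373459360707, 1.006637345936045])
[ 526.75059308 -332.64497412   34.        ] [ 593.62497362 -362.65497412   64.        ] [ 550.29547624 -165.12555386  127.        ] 73.2992692484567 -24.168245256814664
clamp jaw dir [  2.85052997  55.66442204 -43.        ]
{'fovy': 66.44908397036657, 'cx': 252.56596663439578, 'cy': 192.30228243465083, 'origin': array([ 258.33587835, -489.91258418,  384.07832612]), 'attitude': array([ 2.89056144e+00,  3.55516690e-04, -1.21455288e+00])} [ 191.53639238 -515.41792324  219.11583864] [-3.14088329e+00 -4.26901759e-05  3.55787268e-01]
```

```bash
python3 -m creep '[[1,[5,-1,0],1],[1,[10,-1.5,1],3],[1,[15,-2.2,1.5],4.5],[1,[20,-3,2],6],[1,[25,-3.6,2.5],7.5],[1,[30,-4.3,3],8.9],[1,[35,-5,3.5],8.9],[1,[37.8,-5.45,4],8.9],[1,[37.8,-5.45,4],8.9],[1,[37.8,-5.45,4],8.9],[1,[37.8,-5.45,4],8.9]]'
python3 - <<'E'
from h import *
im=manip.camera("wrist");np.save("w1.npy",im);p=par("wrist");import pickle;pickle.dump(p,open("w1.pkl","wb"))
s=manip.read_state();print(s['eef_pos'],s['eef_rot'],s['clock'],s['joints'])
a,b=proj(p,[526.7,-332.7,34]),proj(p,[550.4,-165.5,127]);print(a,b)
W=[]
for u,v in(a,b):
    u0=int(np.clip(u-50,0,412));v0=int(np.clip(v-37,0,309));print(u0,v0);W.append(crop(im,u0,v0,100,75,4))
cv2.imwrite("pics/w1.png",np.vstack([np.hstack(W),cv2.resize(im[80:304,:,::-1],(800,300))[:300]]))
E
```

```text
clock: 1.3
eef_pos: [526.2, -333.4, 179.5]
eef_rot: [3.141, 0.0, -0.422]
wrist_force: [-0.6, -0.1, 1.5]
finger_gap: 94.0
finger_force: 0.0
[ 526.01705895 -333.67582852  179.73522342] [ 3.14141813e+00 -1.74533615e-04 -4.22188380e-01] 1.35 [-6.24023440e-01  4.94238672e-01  1.34533349e+00 -1.41062219e-04
  1.30181452e+00  1.36899876e+00]
(np.float64(251.5851550176523), np.float64(184.52688056260422)) (np.float64(53.180700953825635), np.float64(265.5554849572406))
201 147
3 228
```

View pics/w1.png

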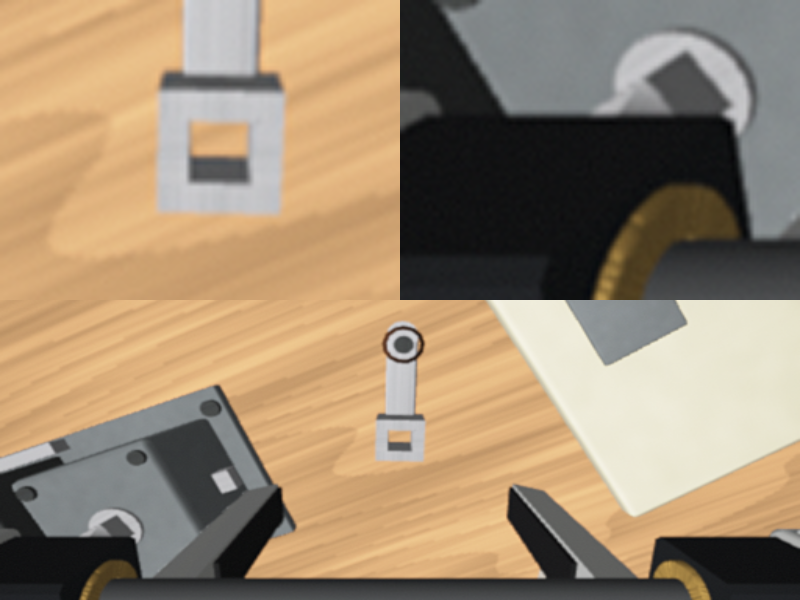

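The hub top is centred at crop (221,150), that is (255.9,184.3), and its sides align with the tool. The shaft is partly hidden by the gripper, so I'll take a quick look straight over it.

```bash
python3 -m creep '[[1,[-2,-5,0],0],[1,[-4,-9,-1],0],[1,[-6,-13,-2],0],[1,[-7.7,-16.3,-2],0],[1,[-7.7,-16.3,-2],0],[1,[-7.7,-16.3,-2],0],[1,[-7.7,-16.3,-2],0]]'
python3 - <<'E'
from h import *
import pickle
im=manip.camera("wrist");p=par("wrist");pickle.dump(p,open("w2.pkl","wb"))
w1=pickle.load(open("w1.pkl","rb"));T=par("top")
hw=at_z(w1,255.9,184.25,34);print('hub wrist',hw,at_z(w1,258,107.7,64))
k=lambda x,y,u0,v0:((x+.5)/6-.5+u0,(y+.5)/6-.5+v0)
print(tri([ray(w1,255.9,184.25),ray(T,*k(406,233,285,165))]))
u,v=proj(p,[550.4,-165.5,127]);print(u,v)
u0=int(u-50);v0=int(v-37);print(u0,v0)
cv2.imwrite("pics/w2.png",crop(im,u0,v0,100,75,8))
E
```

```text
clock: 2.05
eef_pos: [523.0, -154.0, 199.6]
eef_rot: [3.141, -0.0, -0.423]
wrist_force: [-0.6, -0.2, 0.0]
finger_gap: 93.6
finger_force: 0.0
hub wrist [ 525.06186088 -337.1038279    34.        ] [ 596.6147827  -370.71756367   64.        ]
(array([ 525.59272383, -335.21073784,   29.08615716]), [2.1561153820618277, 2.1561153820619428])
251.83602758882776 169.30647933525768
201 132
```

View pics/w2.png

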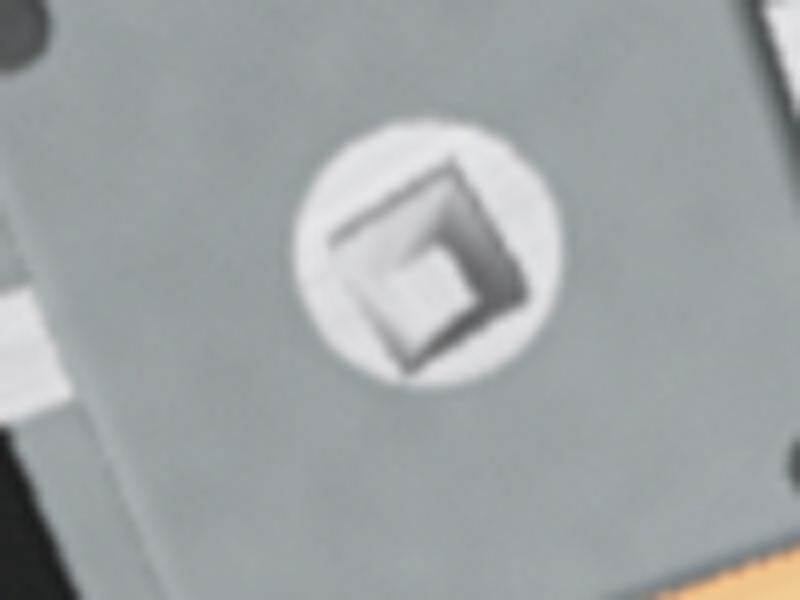

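The wrist view shows the collar centred at (430,253) and the tip square at about (433,287). The square's edges run about 32° counter-clockwise from the image horizontal.

Run:
```python
from h import *
import pickle
p=pickle.load(open("w2.pkl","rb"));w1=pickle.load(open("w1.pkl","rb"));T=par("top");S=par("scene")
K=lambda x,y:((x+.5)/8-.5+201,(y+.5)/8-.5+132)
K1=lambda x,y:((x+.5)/4-.5+201,(y+.5)/4-.5+147)
k=lambda x,y,u0,v0:((x+.5)/6-.5+u0,(y+.5)/6-.5+v0)
print('tip',at_z(p,*K(433,287),127),'collar',at_z(p,*K(430,253),103))
tt=ray(T,*k(140,171,285,165));ts=ray(S,*k(442,76,135,185))
print(tri([ray(p,*K(433,287)),tt]),tri([ray(p,*K(433,287)),ts]))
def ang(P,f,a,b,z):
    d=at_z(P,*f(*b),z)-at_z(P,*f(*a),z);return round(float(np.degrees(np.arctan2(d[1],d[0]))),1),round(float(np.linalg.norm(d)),1)
for a,b in(((330,243),(452,160)),((452,160),(527,295)),((408,372),(527,295)),((330,243),(408,372))):print(ang(p,K,a,b,117))
for a,b in(((160,88),(283,90)),((158,211),(282,213)),((160,88),(158,211)),((283,90),(282,213))):print('hub',ang(w1,K1,a,b,34))
print(manip.read_state()['eef_pos'])
```

```text
tip [ 550.8548316  -168.26321331  127.        ] collar [ 550.7642831 -168.040555   103.       ]
(array([ 550.34466674, -166.87715789,  119.57307527]), [1.1295580001594423, 1.1295580001595735]) (array([ 550.28436176, -167.7881401 ,  123.10263005]), [0.2361726961674992, 0.23617269616756126])
(-80.0, 15.6)
(-174.9, 16.5)
(-80.8, 15.2)
(-173.6, 16.2)
hub (-115.1, 33.0)
hub (-115.1, 34.1)
hub (154.3, 34.3)
hub (156.3, 34.3)
[ 522.99193003 -153.98075105  199.43627629]
```

```bash
python3 -m creep '[[1,[2,4,0],0.1],[1,[4,8,2],0.1],[1,[6,12,4],0.1],[1,[7.68,16.4,6],0.1],[1,[7.68,16.4,9],0.1],[1,[7.68,16.4,12],0.1],[1,[7.68,16.4,15],0.1],[1,[7.68,16.4,17],0.1],[1,[7.68,16.4,17.9],0.1],[1,[7.68,16.4,17.9],0.1],[1,[7.68,16.4,17.9],0.1]]' && python3 -m creep '[[-1,[0,0,0],0],[-1,[0,0,0],0],[-1,[0,0,0],0],[-1,[0,0,0],0],[-1,[0,0,0],0],[-1,[0,0,0],0],[-1,[0,0,0],0],[-1,[0,0,0],0]]' 40
```

```text
clock: 3.2
eef_pos: [526.6, -334.4, 21.4]
eef_rot: [3.141, -0.001, -0.43]
wrist_force: [-0.5, 0.3, -0.4]
finger_gap: 94.2
finger_force: 0.0
clock: 4.0
eef_pos: [526.2, -333.7, 20.4]
eef_rot: [3.141, 0.0, -0.43]
wrist_force: [1.6, 1.4, -0.6]
finger_gap: 34.0
finger_force: 39.5
```

```bash
python3 -m creep '[[-1,[0,0,-2],0],[-1,[0,0,-6],0],[-1,[0,0,-10],0],[-1,[0,0,-13.5],0],[-1,[0,-2,-15],-1],[-1,[-1,-6,-15],-2.5],[-1,[-2,-10,-15],-4],[-1,[-3.5,-13.5,-15],-5.5],[-1,[-4.73,-16.17,-15],-6.5],[-1,[-4.73,-16.17,-15],-6.5],[-1,[-4.73,-16.17,-15],-6.5],[-1,[-4.73,-16.17,-15],-6.5]]'
python3 - <<'E'
from h import *
s=manip.read_state();print(s['eef_pos'],s['eef_rot'],s['wrist_force'],s['moment'])
p=par("wrist");print('tcp px',proj(p,s['eef_pos']),proj(p,s['eef_pos']+np.array([0,0,14.])))
w=manip.camera("wrist");t=manip.camera("top")
S=par("scene");u,v=proj(S,[550.5,-167,135]);sc=manip.camera("scene");print(u,v)
a=crop(sc,int(u-35),int(v-25),66,50,6)
b=cv2.resize(w[:,:,::-1],(400,300))
cv2.imwrite("pics/l1.png",np.hstack([a,b]))
E
```

```text
clock: 5.2
eef_pos: [550.6, -167.6, 170.2]
eef_rot: [-3.142, 0.0, 0.136]
wrist_force: [0.2, -0.2, -3.8]
finger_gap: 33.5
finger_force: 39.5
[ 550.5566977  -167.62251792  170.22756647] [-3.14153864e+00  3.77921416e-04  1.36074757e-01] [ 0.20630044 -0.22812032 -3.77273474] [ 0.01925249  0.06667726 -0.04328792]
tcp px (np.float64(253.48038419021753), np.float64(238.77197932580447)) (np.float64(253.56068409240663), np.float64(248.84254701049986))
208.1624641224454 194.18328924806423
```

View pics/l1.png

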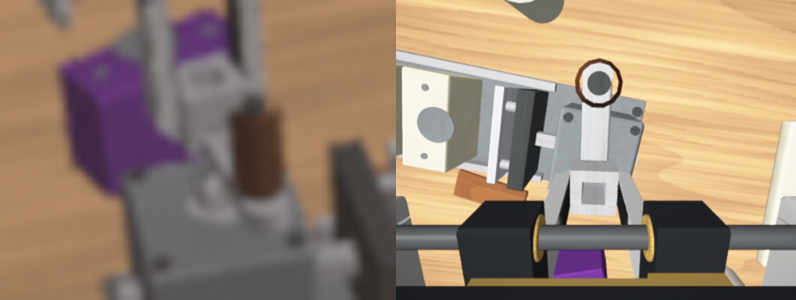

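The crank is held square, with its hub over the shaft and the knob pointing away from the robot. Lowering it now.

```bash
python3 -m creep '[[-1,[0,0,1],0],[-1,[0,0,2],0],[-1,[0,0,2.4],0],[-1,[0,0,2.7],0],[-1,[0,0,3.0],0],[-1,[0,0,3.2],0],[-1,[0,0,3.2],0]]'
```

```text
clock: 6.05
eef_pos: [550.8, -167.3, 138.6]
eef_rot: [3.141, -0.0, 0.138]
wrist_force: [-0.0, -2.9, -3.1]
finger_gap: 33.8
finger_force: 39.5
```

```bash
python3 -m creep '[[-1,[0,0,0.3],0],[-1,[0,0,0.6],0],[-1,[0,0,0.9],0],[-1,[0,0,0.9],0]]'
```

```text
clock: 6.45
eef_pos: [550.7, -167.7, 129.4]
eef_rot: [3.14, -0.0, 0.137]
wrist_force: [0.7, -6.5, -4.7]
finger_gap: 34.1
finger_force: 39.5
```

```bash
python3 -m creep '[[-1,[0,0.06,0.2],0],[-1,[0,0.06,0.4],0],[-1,[0,0.06,0.6],0],[-1,[0,0.06,0.65],0],[-1,[0,0.06,0.65],0]]'
```

```text
clock: 6.95
eef_pos: [550.7, -167.8, 123.4]
eef_rot: [3.141, -0.0, 0.138]
wrist_force: [-4.2, -4.5, 4.7]
finger_gap: 34.1
finger_force: 39.5
```

```bash
python3 -m creep '[[0.2,[0,0,0],0],[0.2,[0,0,0],0],[0.2,[0,0,0],0],[0.2,[0,0,-2],0],[0.2,[0,0,-5],0],[0.2,[1,0,-7.4],0],[0.2,[5,0,-7.4],0],[0.2,[7.5,0,-7.4],0],[0.2,[7.5,0,-7.4],0],[0.2,[7.5,0,-7.4],0]]'
python3 - <<'E'
from h import *
T=par("top");t=manip.camera("top")
cv2.imwrite("pics/t2.png",crop(t,205,160,130,62,6))
E
```

```text
clock: 7.95
eef_pos: [624.7, -157.0, 196.2]
eef_rot: [-3.141, 0.001, 0.138]
wrist_force: [-1.0, 0.1, -0.7]
finger_gap: 56.5
finger_force: 0.0
```

View pics/t2.png

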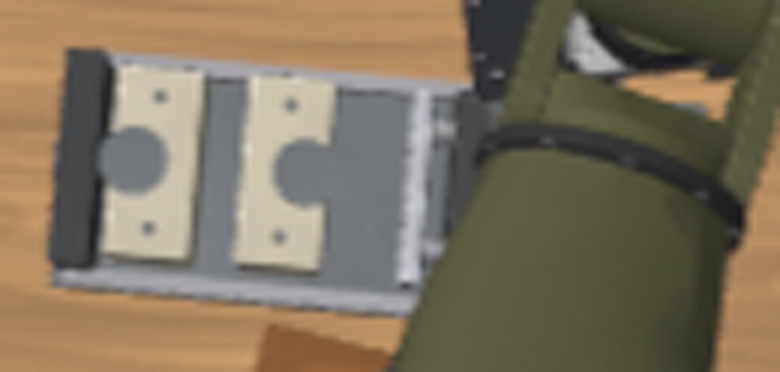

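The top view shows the fixed jaw's face along (109,55)-(92,268) and the plate's front along (411,90)-(397,283), with gaps on both sides of the near half.

Run:
```python
from h import *
T=par("top");K=lambda x,y:((x+.5)/6-.5+205,(y+.5)/6-.5+160)
P=lambda x,y,z:at_z(T,*K(x,y),z)[:2]
A=[P(109,55,90),P(92,268,90)];B=[P(411,90,85),P(397,283,85)]
for a,b in(A,B,(P(206,75,75),P(190,260,75)),(P(248,75,75),P(233,265,75)),(P(336,85,75),P(320,270,75))):
    d=b-a;n=np.array([-d[1],d[0]])/np.linalg.norm(d)
    print(np.degrees(np.arctan2(n[1],n[0])),n@(a-np.array([550.7,-167])))
s=manip.read_state();print(s['wrist_force'])
```

```text
-92.56207893335014 -294.91451625460826
-92.63817680674023 -121.08924055052073
-93.09702861085322 -239.9354752421125
-92.73809500142988 -215.38904197547362
-93.30598875159241 -164.86950397063944
[-0.14863341  0.7910619  -0.64310965]
```

```bash
python3 -m creep '[[0.2,[0.05,0,2],0],[0.2,[0.05,0,4],0],[0.2,[0.05,0,5.1],0],[0.2,[0.05,0,5.1],0],[-1,[0.05,0,5.1],0],[-1,[0.05,0,5.1],0],[-1,[0.05,0,5.1],0],[-1,[0.05,0,5.1],0],[-1,[0.05,0,5.1],0]]' 45
```

```text
clock: 8.9
eef_pos: [625.7, -157.1, 146.2]
eef_rot: [3.141, -0.001, 0.138]
wrist_force: [0.9, 0.0, 1.5]
finger_gap: 25.0
finger_force: 45.0
```

```bash
python3 -m creep '[[-1,[-0.03,0.65,0],0],[-1,[-0.256,1.94,0],0],[-1,[-1.0,3.75,0],0],[-1,[-2.2,5.3,0],0],[-1,[-3.75,6.5,0],0],[-1,[-5.56,7.24,0],0],[-1,[-7.5,7.5,0],0],[-1,[-7.5,7.5,0],0],[-1,[-7.5,7.5,0],0]]'
```

```text
clock: 9.8
eef_pos: [562.1, -243.1, 147.8]
eef_rot: [3.14, -0.003, 0.136]
wrist_force: [1.4, -1.5, 9.6]
finger_gap: 25.0
finger_force: 45.1
```

```bash
python3 -m creep '[[-1,[-0.65,-0.03,0],0],[-1,[-1.94,-0.256,0],0],[-1,[-3.75,-1.0,0],0],[-1,[-5.3,-2.2,0],0],[-1,[-6.5,-3.75,0],0],[-1,[-7.24,-5.56,0],0],[-1,[-7.5,-7.5,0],0],[-1,[-7.5,-7.5,0],0],[-1,[-7.5,-7.5,0],0]]'
python3 - <<'E'
from h import *
T=par("top");t=manip.camera("top");S=par("scene");s=manip.camera("scene")
a=crop(t,205,160,130,62,6)
u,v=proj(S,[550,-167,115]);print(u,v)
b=crop(s,int(u-40),int(v-22),130,35,6)
cv2.imwrite("pics/t3.png",np.vstack([a,b])); print(manip.read_state())
E
```

```text
clock: 10.7
eef_pos: [475.2, -178.8, 147.1]
eef_rot: [3.141, 0.004, 0.138]
wrist_force: [-23.2, -3.1, 19.0]
finger_gap: 24.9
finger_force: 45.0
208.58157410754808 199.22482197925413
{'clock': 10.8, 'joints': array([-0.43097041,  0.28245746,  1.72138044, -0.0030162 ,  1.14048889,
        1.00379923]), 'qd': array([-0.00258964,  0.00330626, -0.00202473,  0.00039563,  0.00062367,
       -0.0013871 ]), 'effort': array([ 5.96107543e+00, -4.07756245e+01, -3.38465667e+01,  2.79812180e+00,
       -4.68829706e+00,  1.17815180e-03]), 'eef_pos': array([ 475.2366046 , -179.00272958,  147.04663262]), 'eef_rot': array([3.14075272, 0.00377823, 0.13728705]), 'wrist_force': array([-22.09758316,  -3.3799836 ,  19.07172381]), 'moment': array([-0.50040352,  3.85704275, -0.05748509]), 'finger_force': 45.020206107292324, 'finger_gap': 25.03087679587262}
```

View pics/t3.png

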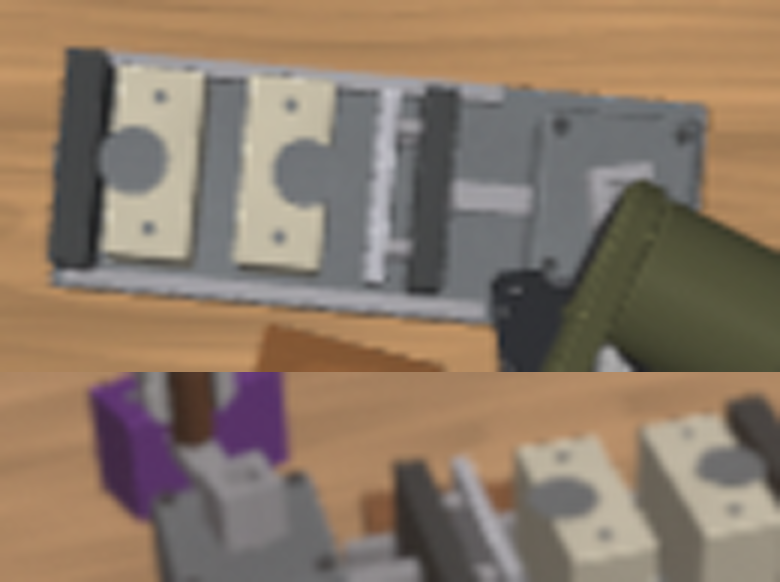

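The crank sits flat on the collar. The plate's front is now at about (380,90)-(364,283), some 20 mm further on, and the halves haven't moved. I'll continue winding at a slightly larger radius and ease the vertical load.

```bash
python3 -m creep '[[-1,[-0.15,0,-0.15],0],[-1,[0.11,-1.97,-0.15],0],[-1,[0.87,-3.8,-0.15],0],[-1,[2.08,-5.37,-0.15],0],[-1,[3.65,-6.58,-0.15],0],[-1,[5.48,-7.34,-0.15],0],[-1,[7.45,-7.6,-0.15],0],[-1,[7.45,-7.6,-0.15],0],[-1,[7.45,-7.6,-0.15],0]]'
```

```text
clock: 11.7
eef_pos: [541.2, -93.5, 148.1]
eef_rot: [3.139, -0.001, 0.138]
wrist_force: [0.0, -4.0, 4.7]
finger_gap: 25.1
finger_force: 45.1
```

```bash
python3 -m creep '[[-1,[1.95,0.26,0],0],[-1,[3.78,1.01,0],0],[-1,[5.34,2.21,0],0],[-1,[6.54,3.78,0],0],[-1,[7.29,5.6,0],0],[-1,[7.55,7.55,0],0],[-1,[7.29,9.5,0],0],[-1,[6.54,11.3,0],0],[-1,[5.34,12.9,0],0],[-1,[3.78,14.1,0],0],[-1,[1.95,14.84,0],0],[-1,[0,15.1,0],0]]'; python3 -m creep '[[-1,[0,0,0],0],[-1,[0,0,0],0]]'
```

```text
clock: 12.9
eef_pos: [561.6, -242.9, 148.4]
eef_rot: [3.141, -0.004, 0.137]
wrist_force: [5.7, 6.8, 3.3]
finger_gap: 25.0
finger_force: 45.1
clock: 13.1
eef_pos: [561.6, -242.7, 148.3]
eef_rot: [3.14, -0.001, 0.137]
wrist_force: [0.2, -2.7, 6.3]
finger_gap: 25.0
finger_force: 45.0
```

```bash
python3 -m creep '[[-1,[-1.95,-0.26,0],0],[-1,[-3.78,-1.01,0],0],[-1,[-5.34,-2.21,0],0],[-1,[-6.54,-3.78,0],0],[-1,[-7.29,-5.6,0],0],[-1,[-7.55,-7.55,0],0],[-1,[-7.29,-9.5,0],0],[-1,[-6.54,-11.3,0],0],[-1,[-5.34,-12.9,0],0],[-1,[-3.78,-14.1,0],0],[-1,[-1.95,-14.84,0],0],[-1,[0,-15.1,0],0]]'; python3 -m creep '[[-1,[0,0,0],0],[-1,[0,0,0],0]]'
python3 - <<'E'
from h import *
cv2.imwrite("pics/t4.png",crop(manip.camera("top"),205,160,100,62,8))
E
```

```text
clock: 14.3
eef_pos: [541.5, -93.0, 147.9]
eef_rot: [3.138, 0.001, 0.139]
wrist_force: [-4.1, -21.4, 2.9]
finger_gap: 24.9
finger_force: 45.1
clock: 14.5
eef_pos: [541.8, -93.2, 147.9]
eef_rot: [3.138, -0.001, 0.138]
wrist_force: [0.6, -7.3, 5.4]
finger_gap: 24.9
finger_force: 45.1
```

View pics/t4.png

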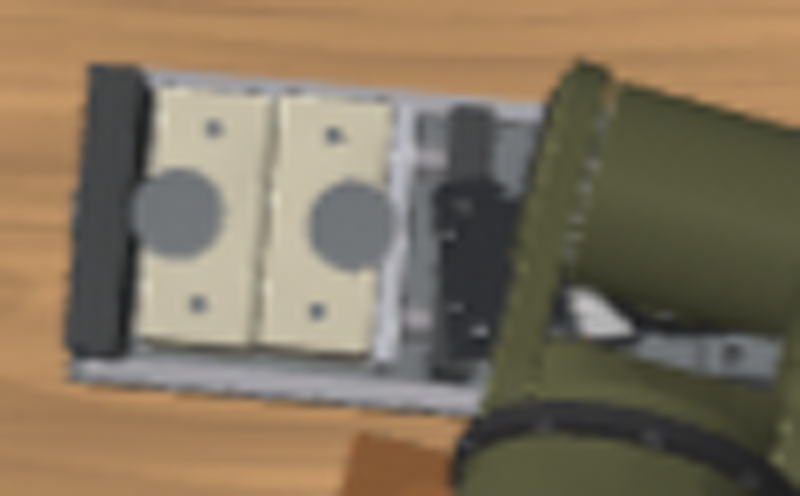

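The halves now touch along (275,100)-(255,345), and the plate front at (396,105)-(376,355) is against the near half. The far half is at or close to the fixed jaw.

Run:
```python
from h import *
T=par("top");K=lambda x,y:((x+.5)/8-.5+205,(y+.5)/8-.5+160)
P=lambda x,y,z:at_z(T,*K(x,y),z)[:2]
for n,a,b in(('fixed',P(147,75,90),P(125,355,90)),('plate',P(396,105,85),P(376,355,85)),('seam',P(275,100,75),P(255,345,75)),('near back',P(392,102,75),P(370,352,75)),('jaw block front',P(452,105,90),P(430,375,90))):
    d=b-a;m=np.array([-d[1],d[0]])/np.linalg.norm(d);print(n,m@(a-np.array([550.7,-167])))
```

```text
fixed -294.1437507806231
plate -187.08503112210303
seam -239.59057233590917
near back -189.54441708787436
jaw block front -163.22742418227037
```

```bash
cat > prof.py <<'E'
from h import *
T=par("top")
def prof():
    im=np.mean([manip.camera("top").astype(float) for _ in range(2)],0)
    a=np.radians(87.4);ex=np.array([np.cos(a),np.sin(a)]);ey=np.array([ex[1],-ex[0]])
    xs=np.arange(140,305,1.0)
    out=0
    L=np.arange(36,48,2)
    for l in L:
        uv=np.array([proj(T,[*(np.array([550.7,-167])+x*ex+l*ey),85]) for x in xs],np.float32)
        out=out+cv2.remap(im.astype(np.float32),uv[:,:1],uv[:,1:],cv2.INTER_LINEAR)[:,0]
    return xs,out/len(L)
def show():
    xs,o=prof();g=o.mean(1)
    d=np.gradient(np.convolve(np.pad(g,1,'edge'),[.25,.5,.25],'valid'))
    for i in range(1,len(d)-1):
        if abs(d[i])>5 and abs(d[i])>=abs(d[i-1]) and abs(d[i])>abs(d[i+1]):
            y0,y1,y2=abs(d[i-1]),abs(d[i]),abs(d[i+1]);print(round(xs[i]+.5*(y0-y2)/(y0-2*y1+y2),1),round(d[i]),end=' | ')
    print()
    print([int(v) for v in g[::3]])
show()
E
python3 prof.py
```

```text
143.1 -7 | 163.3 11 | 177.3 11 | 215.6 6 | 235.6 -12 | 242.4 7 | 267.2 6 | 290.7 -22 | 298.1 7 | 
[116, 99, 79, 70, 71, 72, 72, 77, 109, 129, 136, 135, 139, 172, 186, 180, 169, 170, 177, 182, 183, 184, 180, 171, 160, 165, 180, 187, 188, 187, 187, 188, 161, 146, 161, 179, 182, 183, 184, 183, 174, 162, 160, 178, 187, 187, 187, 187, 189, 172, 122, 58, 38, 58, 67]
```

```bash
python3 -m creep '[[-1,[1.31,0.12,0],0],[-1,[2.58,0.46,0],0],[-1,[3.78,1.01,0],0],[-1,[4.85,1.77,0],0],[-1,[5.78,2.7,0],0],[-1,[6.54,3.78,0],0],[-1,[6.54,3.78,0],0],[-1,[6.54,3.78,0],0]]'; python3 prof.py; python3 -c "
from cell import manip;s=manip.read_state();print(s['wrist_force'],s['eef_pos'])"
```

```text
clock: 15.45
eef_pos: [610.2, -121.7, 147.1]
eef_rot: [3.14, 0.003, 0.138]
wrist_force: [-6.5, -4.3, 4.1]
finger_gap: 24.8
finger_force: 45.0
149.7 -7 | 170.0 11 | 184.2 13 | 191.0 -6 | 222.4 5 | 242.4 -11 | 249.1 6 | 294.4 -18 | 
[119, 119, 117, 104, 84, 71, 73, 73, 74, 82, 106, 130, 138, 137, 125, 162, 184, 177, 167, 173, 183, 186, 186, 188, 186, 178, 167, 166, 183, 191, 191, 191, 191, 193, 181, 158, 168, 186, 186, 187, 188, 184, 173, 161, 169, 184, 190, 191, 191, 191, 185, 157, 100, 66, 69]
[-7.32271817 -3.73132076  3.80315735] [ 610.13552213 -121.55835376  147.12692722]
```

```bash
python3 -m creep '[[-1,[0.31,0.58,0],0],[-1,[0.56,1.19,0],0],[-1,[0.75,1.82,0],0],[-1,[0.9,2.46,0],0],[-1,[1.01,3.78,0],0],[-1,[1.01,3.78,0],0],[-1,[1.01,3.78,0],0]]'; python3 prof.py; python3 -c "
from cell import manip;s=manip.read_state();print(s['wrist_force'],s['eef_pos'])"
```

```text
clock: 16.25
eef_pos: [625.3, -156.7, 147.0]
eef_rot: [-3.141, 0.003, 0.138]
wrist_force: [-6.7, 0.3, 5.4]
finger_gap: 24.7
finger_force: 45.0
152.9 -7 | 173.5 10 | 187.6 9 | 194.2 -9 | 199.0 5 | 225.6 5 | 245.6 -5 | 274.2 6 | 297.0 -18 | 
[120, 120, 119, 117, 104, 84, 73, 73, 74, 74, 80, 101, 128, 139, 141, 135, 159, 181, 174, 160, 175, 189, 187, 188, 189, 187, 179, 168, 168, 184, 191, 193, 193, 193, 193, 186, 172, 177, 185, 188, 188, 189, 186, 171, 158, 176, 188, 192, 192, 192, 193, 186, 138, 83, 72]
[-5.75472217  0.54316436  4.60866399] [ 625.2888092  -156.63432669  147.00217798]
```

```bash
python3 -m creep '[[-1,[-0.03,0.66,0],0],[-1,[-0.12,1.31,0],0],[-1,[-0.26,1.95,0],0],[-1,[-0.46,2.58,0],0],[-1,[-0.71,3.19,0],0],[-1,[-1.01,3.78,0],0],[-1,[-1.01,3.78,0],0],[-1,[-1.01,3.78,0],0]]'; python3 prof.py; python3 -c "
from cell import manip;s=manip.read_state();print(s['wrist_force'],s['eef_pos'])"
```

```text
clock: 17.15
eef_pos: [621.2, -194.5, 147.4]
eef_rot: [-3.14, 0.001, 0.138]
wrist_force: [-0.7, 7.0, 5.1]
finger_gap: 24.9
finger_force: 45.0
156.2 -6 | 176.9 10 | 187.6 10 | 194.2 -9 | 198.9 5 | 225.6 5 | 245.6 -5 | 274.2 6 | 297.0 -18 | 
[120, 120, 120, 120, 117, 104, 85, 75, 74, 74, 74, 80, 99, 128, 141, 136, 160, 182, 174, 160, 176, 189, 188, 188, 190, 188, 180, 168, 169, 185, 192, 194, 194, 193, 194, 187, 172, 177, 186, 188, 189, 190, 187, 172, 159, 176, 188, 193, 193, 193, 193, 186, 138, 83, 71]
[-1.39290643  5.32861781  5.3640055 ] [ 621.21677918 -194.4909012   147.30880312]
```

The plate has stopped and the spring is in 3.4 mm. Another 23° brings it to about 6 mm.

```bash
python3 -m creep '[[-1,[-0.28,0.44,0],0],[-1,[-0.59,0.87,0],0],[-1,[-0.93,1.28,0],0],[-1,[-1.29,1.66,0],0],[-1,[-1.68,2.0,0],0],[-1,[-2.0,2.26,0],0],[-1,[-2.0,2.26,0],0],[-1,[-2.0,2.26,0],0]]'; python3 prof.py | head -1; python3 -c "
from cell import manip;s=manip.read_state();print(s['wrist_force'],s['eef_pos'])"
```

```text
clock: 18.05
eef_pos: [605.4, -219.6, 147.9]
eef_rot: [-3.141, -0.002, 0.138]
wrist_force: [4.8, 5.4, 6.0]
finger_gap: 25.4
finger_force: 45.1
157.0 -7 | 179.7 9 | 187.5 10 | 194.2 -9 | 199.1 5 | 225.6 5 | 245.6 -5 | 274.2 6 | 297.0 -18 | 
[4.62364534 4.8106367  6.08003838] [ 605.40823225 -219.63107185  147.85766331]
```

```bash
python3 -m creep '[[0.0,[0,0,0],0],[0.0,[0,0,0],0],[0.0,[0,0,0],0],[0.0,[0,0,-2],0],[0.0,[0,0,-5],0],[0.0,[0,0,-8],0],[0.0,[-4,4,-10],0],[0.0,[-8,8,-10],0],[0.0,[-12,12,-10],0],[0.0,[-12,12,-10],0]]'; python3 prof.py|head -1
python3 - <<'E'
from h import *
t=manip.camera("top");s=manip.camera("scene");S=par("scene");u,v=proj(S,[550,-167,115])
cv2.imwrite("pics/end.png",np.vstack([crop(t,205,160,130,50,6),crop(s,int(u-50),int(v-28),130,48,6)]))
print(manip.read_state()['clock'])
E
```

```text
clock: 19.15
eef_pos: [499.1, -359.0, 247.6]
eef_rot: [3.141, 0.001, 0.135]
wrist_force: [0.6, -0.5, 0.2]
finger_gap: 46.8
finger_force: 0.0
157.0 -7 | 179.6 9 | 187.5 10 | 194.2 -9 | 198.9 5 | 225.6 5 | 245.6 -5 | 274.2 6 | 297.0 -18 | 
19.35
```

View pics/end.png

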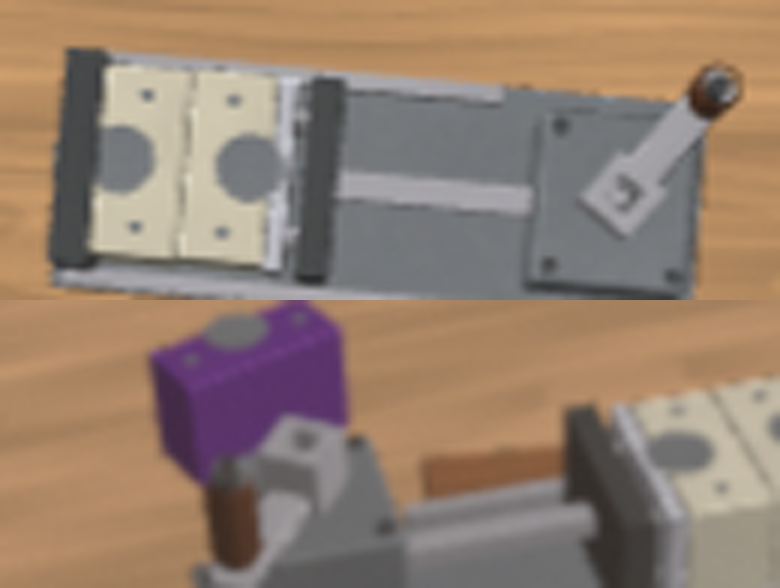

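The crank rests flat on the shaft with the hub at (624,192) and the knob at (717,88). The halves are shut at (187,160) and the plate is pressed about 6 mm in. Handing in.

```bash
python3 -c "
from cell import manip;print(manip.sign_off())"
```

```text
the job is handed in; nothing more can be done
None
```

The job is handed in at about 19 s: the crank is seated on the shaft collar, the mould halves are shut against the fixed jaw, the pressure plate is about 6 mm of 12 in by camera measurement, and I touched none of the other things on the bench; sign-off returned no verdict.

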